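# Empty the tip bin, then hold the fence leg at its mark and close the cam lever

## Task

Tip the green hinged bin over until all six wooden cubes have dropped into the tray, and set the bin back upright. Then pull the spring-loaded sliding leg out by its crossbar until the middle of the crossbar lines up with the pointer on the scale and, holding it there all the while, slide the cam lever fully closed towards the leg. Finish still holding the leg at the mark with the lever closed (do not let go), and leave the card pack, tape roll and carton where they are.

Things in the scene. Friction and masses are not known exactly. Their poses are not given: they have to be found in the camera images.
- station: kitting station fixed on the table: plywood base 340 x 330 x 12 mm; origin at the centre of its underside; its x points away from the robot at yaw 0, y left, z up ('station' numbers below: x, y, z in this frame, mm). Tray and tip bin on its left half, sliding leg and cam lever on its right. Below and in front of the crossbar only the base lies at y -165 to -60, x below 30.
- tray (a point): middle of the floor of the open grey tray, station (-55, 70, 17); inside 150 x 110 mm along station x and y, 37 mm deep; the bin tips into it over its far (+x) end
- guide (a point): top centre of the dark steel block that guides the leg, 40 x 40 mm, station (50, -35, 78). From its right side a cross rail for the cam lever runs to station y -155 (x 40 to 60, up to z 60). A scale rail (y -11 to 1, x -137 to -13, up to z 46) runs along the tray's right wall.
- bin (a joint): hinge angle of the tip bin, rad: 0 upright (start), grows as it tips towards station -x over the tray, stop at 1.8. Friction hinge: stays where it is left; about 2 N at the handle turns it. Green bin, inside 74 x 90 mm, 68 mm tall, front wall sloping outwards; the cubes have slid out by about 1.5 to 1.75.
- bin_hinge (a point): middle of the tip bin's hinge axis, which runs along station y; at station (20, 70, 85)
- bin_handle (a point): middle of the bin's handle: round steel bar 10 mm thick, 86 mm clear length, parallel to the hinge. Upright it is 85 mm behind (+x) and 105 mm above the hinge, 32 mm clear above the bin's rear wall; it moves with the bin on a circle of 135 mm radius. A gripper pinching it from above can stay pointing down while the bar turns between its fingers.
- leg: steel leg with a smooth crossbar (12 x 12 mm, 130 mm along station y, axis 50 mm above the table). Origin: on the bar's axis 25 mm from its right (-y) end, the place to grip from above, fingers before and behind. Slides along station x only: starts fully in at (-45, -130, 50), pulls out to -x up to 85 mm; spring draws it in, 2.4 N + 30 N/m. Carries a fence that sweeps the tray.
- mark: brass pointer, 16 x 12 mm block with a 4 mm wide tongue, on the scale rail beside the crossbar's left end; origin under the block's centre, axes as the station's. The leg is at its mark when the origin of leg has the same station x as this one (35 to 60 mm out from the start). The crossbar's left end bears a thin black centre line.
- lever (a joint): cam lever travel, m: 0 open, 0.028 fully closed (stop), growing towards station +y, i.e. towards the leg's rod; starts 0 to 0.008. Friction about 2 N, it stays where it is left. Fully closed, its push face is 65 mm left (+y) of the origin of leg.
- lever_face (a point): middle of the cam lever's push face, which looks to station -y. Black flat bar on edge along station x (60 mm to -x and 115 mm to +x of this point), 8 mm thick, 22 mm tall, its centre 25 mm above the crossbar's axis; the bar passes under it with 8 mm to spare. Fingers straddling the crossbar and sliding along it to +y meet this face with their sides and push it closed.
- cube0: 18 mm wooden game cube, origin at the centre of its underside; starts lying in the tip bin
- cube1: 18 mm wooden game cube, origin at the centre of its underside; starts lying in the tip bin
- cube2: 18 mm wooden game cube, origin at the centre of its underside; starts lying in the tip bin
- cube3: 18 mm wooden game cube, origin at the centre of its underside; starts lying in the tip bin
- cube4: 18 mm wooden game cube, origin at the centre of its underside; starts lying in the tip bin
- cube5: 18 mm wooden game cube, origin at the centre of its underside; starts lying in the tip bin
- cards: card pack, 66 x 92 x 30 mm, left of the station, bystander; origin at the centre of its underside
- tape: roll of tape lying flat, 96 mm across, 48 mm high, near right of the station, bystander; origin at the centre of its underside
- carton: small cardboard carton 80 x 120 x 60 mm, right of the station, bystander; origin at the centre of its underside

How it is judged:
By the outcome, as a careful person would: the job done as asked, in the order asked, and still so for the second after the job is handed in, while the arm keeps its last pose, push and grip.
It also fails if it takes over 59 s, if anything falls off the work surface, if the arm or the gripper's body presses on something with over 40 N, if the wrist force passes 120 N, or if a joint passes its speed limit or range.

## Robot

A 6-joint arm with a two-finger parallel gripper is mounted at the origin on the work surface. World frame = base frame: x ahead of the robot, y to its left, z up, the work surface at z = 0. Lengths are in m, angles in degrees, forces in N, time in s.
With the tool pointing down it reaches from about 0.35 to 0.875 m from the base axis. Payload 4.2 kg.
Tool frame: the origin (TCP) lies at the very end of the fingers, on their centre line; the grasp point (between the pads) lies 19 mm behind it; z points along the fingers, y is the line along which they close (so a half turn about z gives the same grasp; the last joint's range is limited). The gripper opens to 87 mm and grips with 3 to 60 N. Pads are 19 mm wide; open, the fingers measure 117 mm over their backs; the gripper's body (75 mm by 190 mm) begins 51 mm behind the grasp point.
Start: joints at [-58.121, 22.042, 0.453, 0, -68.411, -14.817], TCP at [0.183, -0.597, 0.223] pointing down, gripper open.
Joint ranges: [-179.83, 179.83], [-69.29, 118.12], [-61.27, 80.66], [-181.25, 117.63], [-171.15, -9.14], [-177.46, 177.46]. Speed limits (degrees/s): [159.86, 159.86, 180, 180, 180, 180].

## Interface

Orientations are given as a 3x3 rotation matrix whose columns are the frame's x, y, z axes.
In Python, from station import sense, optics, r gives the robot as it stands. The module is installed in compiled form; this text tells all that it offers.
- The arm moves only by the shell command python3 -m pendant 'ROWS' [OPENING]. ROWS is JSON, a list that holds one entry, the list of rows, each a list of 4 numbers: the shift along the tool's x, y, z normalised to -1 to 1, where 1 is 100 mm, then the turn about the tool's z normalised to -1 to 1, where 1 is 2 rad. A call has 1 to 8 rows; each row is the pose to reach, as a shift and turn from the pose commanded when the call began, along the tool's axes at that moment; what a row does not reach only later rows make up. A row lasts 1/10 s, in which the tool goes at most 50 mm and 8.59 degrees, less where a joint would pass 70% of its speed; a pose out of reach is approached as far as the arm can. A call with a number of a shift or a turn outside -1 to 1 is refused whole. A call with a gripper value outside its range is refused whole. OPENING is the closure, from 0 (fully open) to 1 (shut), set as the call begins (- or left out, the last holds). The fingers move at their own pace and stop on an object; the grip force is fixed at half the most. Time passes only in rows, so rows that repeat a pose let the fingers close. It gives the time, the measured TCP pose, the force, the opening and the grip force at its end, in the units of the state.
- sense(): the state, without advancing time (a new reading comes with each control period).
- optics.capture(name): name is "side" or "top" or "wrist"; returns the picture (400x640x3 uint8, red, green, blue); there is no depth.
- optics.get_calibration(name): a dict with "camera_matrix" (3x3 intrinsics, pixels), "camera_from_world" (4x4, takes a point from world to camera coordinates). Camera axes: x right, y down, z forward; pixel columns grow to the right and rows downward; lengths in m; the calibration is good to about 2 mm. A picture is of the moment at which its call begins: read the wrist's pose just before it. get_calibration takes no time and is no camera call; for the wrist camera it gives the pose at the moment of the call.
- r.finish_job(): hands the job in; it is judged then, once.
The state is a dict: "time_s": time; "joints": joint angles; "joint_velocities": joint speeds; "effort": joint torques, N m; "tcp_pos": TCP position; "ee_rot": TCP orientation; "wrist_force": force on the tool from outside, world axes, zero at the start; "moment": the same for the moment, N m; "gripper_width": opening from 0.0 (shut) to 1.0 (fully open); "gripper_force": force on a finger pad.
Only numpy, scipy, OpenCV 4.12 (cv2) and the standard library are available. Lean on these libraries where they do the work, as an engineer would, in place of code of your own. Each camera call takes 0.05 s, during which the arm holds its last target. There are 200 camera calls.

## Working session

There is one attempt and no reset: what is moved stays moved. The work goes in short steps, Python scripts to look and compute and a shell command to move; the robot and the scene stay as the last step left them, time stands still between calls to the robot, and variables do not carry over. Pictures are saved under pics/ and viewed, at most 11 in all, crops included, and the job is handed in when it is done.

```bash
mkdir -p pics
python3 - <<'E'
from station import sense, optics
import cv2,numpy as np
s=sense();print(s['time_s'],s['tcp_pos'],np.round(s['ee_rot'],3).tolist(),s['gripper_width'])
for n in('top','side'):
    im=optics.capture(n);cv2.imwrite(f'pics/{n}0.png',im[:,:,::-1])
    c=optics.get_calibration(n);print(n,np.round(c['camera_matrix'],1).tolist(),np.round(c['camera_from_world'],3).tolist())
E
```

```text
0.0 [ 0.18320541 -0.5969161   0.22145548] [[-0.956, -0.293, -0.001], [-0.293, 0.956, 0.002], [0.0, 0.002, -1.0]] 0.9998580880612201
top [[461.0, 0.0, 327.3], [0.0, 461.0, 199.6], [0.0, 0.0, 1.0]] [[-0.028, -0.999, -0.015, 0.038], [-0.982, 0.03, -0.185, 0.551], [0.185, 0.01, -0.983, 0.964], [0.0, 0.0, 0.0, 1.0]]
side [[396.6, 0.0, 320.9], [0.0, 396.6, 202.4], [0.0, 0.0, 1.0]] [[-0.819, -0.573, -0.022, 0.451], [-0.319, 0.489, -0.812, 0.253], [0.476, -0.658, -0.583, 0.789], [0.0, 0.0, 0.0, 1.0]]
```

View pics/top0.png

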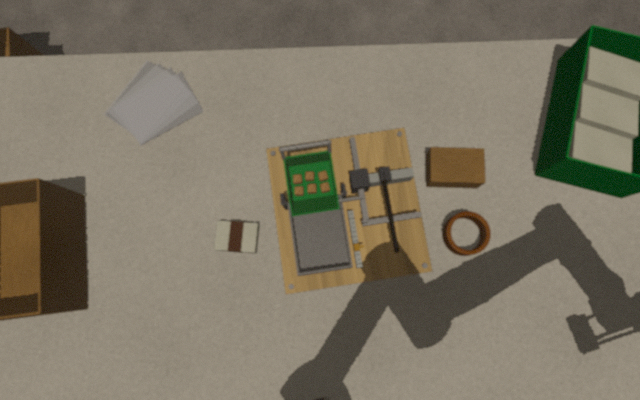

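View pics/side0.png

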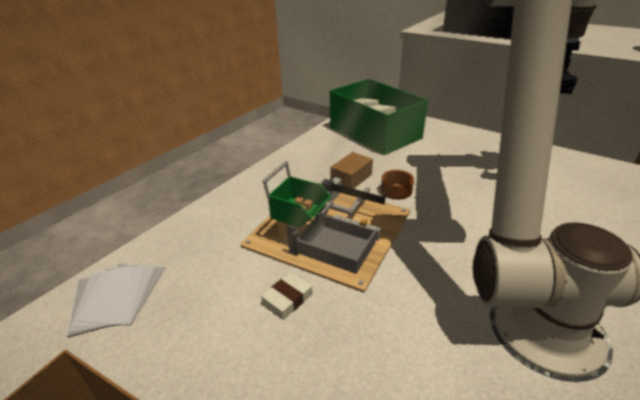

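The top view shows the plywood base with corners at about (267,147), (403,128), (431,270) and (288,293). The bin is upright at (312,185), the crossbar is at (392,217) and the pointer at (358,246). The side view shows the handle at about (276,172).

```bash
cat > h.py <<'E'
import numpy as np, cv2, json
from station import sense, optics
def ray(c,px,z):
    T=np.array(c['camera_from_world']);K=np.array(c['camera_matrix'])
    d=T[:3,:3].T@np.linalg.inv(K)@[px[0],px[1],1];o=-T[:3,:3].T@T[:3,3]
    return o+d*(z-o[2])/d[2]
def proj(c,p):
    T=np.array(c['camera_from_world']);K=np.array(c['camera_matrix'])
    q=K@(T[:3,:3]@p+T[:3,3]);return q[:2]/q[2]
def load(): return json.load(open('st.json'))
def w(p):  # station mm -> world m
    x,y,a=load();c,s=np.cos(a),np.sin(a);p=np.array(p)/1000
    return np.array([x+c*p[0]-s*p[1],y+s*p[0]+c*p[1],p[2]])
def inv(q):
    x,y,a=load();c,s=np.cos(a),np.sin(a);d=np.array(q[:2])-[x,y]
    return np.array([c*d[0]+s*d[1],-s*d[0]+c*d[1],q[2]])*1000
def to(p): # world target -> rows units for tool axes
    s=sense();R=np.array(s['ee_rot']);return np.round(R.T@(np.array(p)-s['tcp_pos'])*10,3)
E
python3 - <<'E'
from h import *
from scipy.optimize import least_squares
c=optics.get_calibration('top')
px=[(267,147),(403,128),(431,270),(288,293)]
P=np.array([ray(c,p,.012) for p in px]);print(P.round(4).tolist())
print([np.linalg.norm(P[i]-P[i-1]).round(4) for i in range(4)])
S=np.array([[165,170],[165,-170],[-165,-170],[-165,170]])  # guess which side is 340
for A,B in((165,170),(170,165)):
    S=np.array([[A,B],[A,-B],[-A,-B],[-A,B]])/1000
    f=lambda v:(np.c_[v[0]+np.cos(v[2])*S[:,0]-np.sin(v[2])*S[:,1],v[1]+np.sin(v[2])*S[:,0]+np.cos(v[2])*S[:,1]]-P[:,:2]).ravel()
    r=least_squares(f,[.5,0,0]);print(A,r.x,r.cost**.5)
    if A==170: json.dump(list(r.x),open('st.json','w'))
for n,p in dict(handle=(105,70,190),hinge=(20,70,85),leg=(-45,-130,50),guide=(50,-35,78),tray=(-55,70,17)).items():
    print(n,w(p).round(4),proj(c,w(p)).round(1),proj(optics.get_calibration('side'),w(p)).round(1))
s=sense();print(np.degrees(load()[2]))
E
```

```text
[[0.6894, 0.1601, 0.012], [0.7255, -0.1608, 0.012], [0.3936, -0.2035, 0.012], [0.3523, 0.1148, 0.012]]
[np.float64(0.3401), np.float64(0.3228), np.float64(0.3347), np.float64(0.321)]
165 [ 0.540213   -0.02233303  0.12555437] 0.01409280922560347
170 [ 0.540213   -0.02233303  0.12570878] 0.006590496337361996
handle [0.6356 0.0603 0.19  ] [305.2 144.8] [275.3 170.7]
hinge [0.5513 0.0496 0.085 ] [314.  197.5] [308.3 215.3]
leg [ 0.5119 -0.1569  0.05  ] [409.5 215.3] [364.1 192.3]
guide [ 0.5942 -0.0508  0.078 ] [360.1 177.2] [317.8 192.9]
tray [0.4769 0.0402 0.017 ] [320.3 235.6] [335.9 245.3]
7.202582306545165
```

```bash
for i in 1 2 3 4 5; do python3 -m pendant '[[[-1,0.8,-0.08,0],[-1,0.8,-0.08,0],[-1,0.8,-0.08,0]]]' >/dev/null; done
python3 -m pendant '[[[-0.6,0.5,0,-0.35],[-0.6,0.5,0,-0.35],[-0.6,0.5,0,-0.35],[-0.6,0.5,0,-0.35],[-0.6,0.5,0,-0.35]]]' >/dev/null
python3 -m pendant '[[[0,0,0,-0.35],[0,0,0,-0.35],[0,0,0,-0.35],[0,0,0,-0.35],[0,0,0,-0.35],[0,0,0,-0.35]]]'
python3 - <<'E'
from h import *
s=sense();R=np.array(s['ee_rot']);print(s['time_s'],s['tcp_pos'],np.degrees(np.arctan2(R[1,1],R[0,1])),s['joints'])
print('to handle',to(w((105,70,171))))
c=optics.get_calibration('wrist');im=optics.capture('wrist');cv2.imwrite('pics/w1.png',im[:,:,::-1])
for n,p in dict(hl=(105,113,190),h=(105,70,190),hr=(105,27,190),guide=(50,-35,78)).items(): print(n,proj(c,w(p)).round(1))
E
```

```text
time_s: 2.7
tcp_pos: [0.5864, -0.0029, 0.262]
ee_rot: [[0.126, -0.992, -0.001], [-0.992, -0.126, -0.0], [-0.0, 0.001, -1.0]]
wrist_force: [0.3, -0.4, -0.2]
gripper_width: 0.999
gripper_force: 0.0
2.7 [ 0.58644084 -0.00293777  0.26203197] -172.73930115803566 [ 1.55181984e+01  1.68967455e+01 -1.42340586e+00 -1.38477734e-02
 -7.17395681e+01 -8.25315609e+00]
to handle [-0.565 -0.569  0.91 ]
hl [256.8 315.4]
h [254.3 271.9]
hr [251.6 224.7]
guide [318.1 141.8]
```

View pics/w1.png

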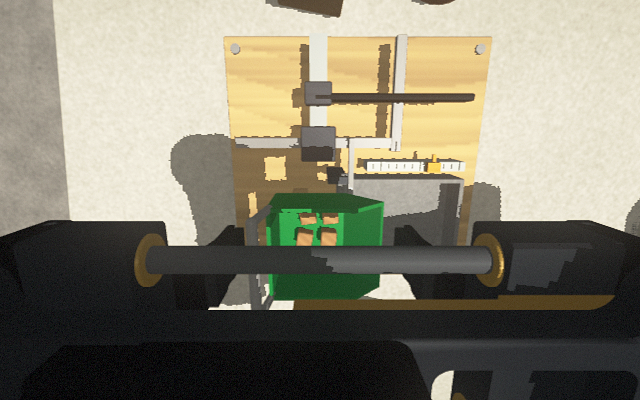

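The wrist view shows the guide at (318,141), which matches the prediction. The handle bar is near (257,215–300), also as predicted. The pointer is at (433,162) and the lever bar spans (330–475, 97).

```bash
python3 -m pendant '[[[-0.565,-0.57,0,0],[-0.565,-0.57,0,0],[-0.565,-0.57,0,0],[-0.565,-0.57,0.4,0],[-0.565,-0.57,0.8,0],[-0.565,-0.57,0.91,0],[-0.565,-0.57,0.91,0]]]' >/dev/null
python3 -m pendant '[[[0,0,0,0],[0,0,0,0],[0,0,0,0],[0,0,0,0],[0,0,0,0],[0,0,0,0],[0,0,0,0],[0,0,0,0]]]' 1
python3 - <<'E'
from h import *
s=sense();print(inv(s['tcp_pos']),s['time_s'])
c=optics.get_calibration('side');im=optics.capture('side');cv2.imwrite('pics/s1.png',cv2.resize(im[110:310,200:440,::-1],None,fx=2.5,fy=2.5))
E
```

```text
time_s: 4.25
tcp_pos: [0.6361, 0.0603, 0.1715]
ee_rot: [[0.127, -0.992, -0.0], [-0.992, -0.127, -0.0], [0.0, 0.0, -1.0]]
wrist_force: [0.4, -0.1, 0.2]
gripper_width: 0.353
gripper_force: 0.0
[105.48141882  69.95062604 171.52356608] 4.25
```

View pics/s1.png

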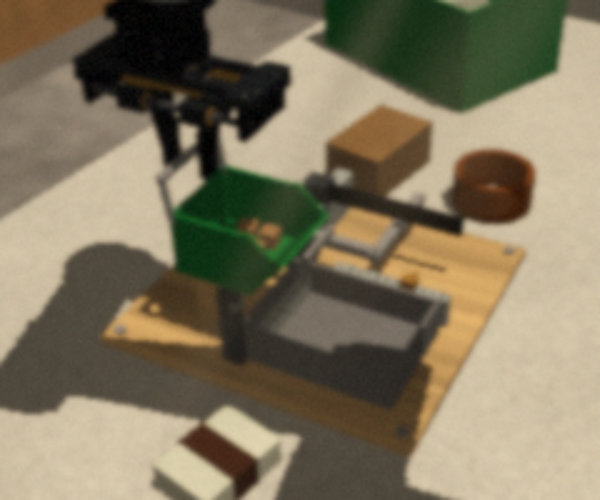

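The handle lies between the fingers, which are still closing.

```bash
python3 -m pendant '[[[0,0,0,0],[0,0,0,0],[0,0,0,0],[0,0,0,0],[0,0,0,0],[0,0,0,0],[0,0,0,0]]]'
python3 - <<'E'
from h import *
s=sense();p=inv(s['tcp_pos']);print(p)
# arc increments: TCP tool frame: y = -station x, x = -station y, z down
h=np.array([20,70,85]);r=np.hypot(85,105);a0=np.arctan2(105,85)
for t in np.arange(0,1.76,.125): print(round(t,3),((r*np.cos(a0+t)-85)/100).round(3),((r*np.sin(a0+t)-105)/100).round(3))
E
```

```text
time_s: 5.0
tcp_pos: [0.635, 0.0602, 0.1714]
ee_rot: [[0.127, -0.992, -0.002], [-0.992, -0.127, -0.0], [0.0, 0.002, -1.0]]
wrist_force: [-5.4, 1.1, 2.6]
gripper_width: 0.102
gripper_force: 30.0
[104.41328024  69.94972088 171.38863717]
0.0 0.0 0.0
0.125 -0.138 0.098
0.25 -0.286 0.178
0.375 -0.444 0.238
0.5 -0.607 0.279
0.625 -0.775 0.299
0.75 -0.944 0.298
0.875 -1.111 0.275
1.0 -1.274 0.233
1.125 -1.431 0.17
1.25 -1.578 0.088
1.375 -1.715 -0.012
1.5 -1.837 -0.128
1.625 -1.945 -0.258
1.75 -2.035 -0.401
```

```bash
python3 -m pendant '[[[0,0.138,-0.098,0],[0,0.286,-0.178,0],[0,0.444,-0.238,0],[0,0.607,-0.279,0],[0,0.775,-0.299,0],[0,0.944,-0.298,0],[0,0.944,-0.298,0]]]' | grep -E 'tcp_pos|force|width'
python3 -m pendant '[[[0,0.084,0.01,0],[0,0.167,0.023,0],[0,0.25,0.042,0],[0,0.33,0.065,0],[0,0.41,0.095,0],[0,0.487,0.128,0],[0,0.56,0.168,0],[0,0.634,0.21,0]]]'| grep -E 'tcp_pos|force|width'
python3 -m pendant '[[[0,0.07,0.05,0],[0,0.137,0.1,0],[0,0.2,0.157,0],[0,0.259,0.216,0],[0,0.315,0.28,0],[0,0.367,0.346,0],[0,0.422,0.429,0],[0,0.422,0.429,0]]]'| grep -E 'tcp_pos|force|width'
python3 -m pendant '[[[0,0,0,0],[0,0,0,0],[0,0,0,0],[0,0,0,0],[0,0,0,0],[0,0,0,0]]]' >/dev/null
python3 - <<'E'
from h import *
s=sense();p=inv(s['tcp_pos']);print(p,s['time_s'])
a=optics.capture('side')[110:310,240:400,::-1];b=optics.capture('top')[100:300,260:440,::-1]
cv2.imwrite('pics/t1.png',np.hstack([cv2.resize(a,(400,500)),cv2.resize(b,(400,500))]))
E
```

```text
tcp_pos: [0.5438, 0.0487, 0.2036]
wrist_force: [-0.5, 0.9, 7.3]
gripper_width: 0.108
gripper_force: 30.0
tcp_pos: [0.4816, 0.0409, 0.1821]
wrist_force: [-1.3, 0.2, 5.5]
gripper_width: 0.104
gripper_force: 30.0
tcp_pos: [0.4374, 0.0352, 0.1364]
wrist_force: [-1.0, 3.0, 0.2]
gripper_width: 0.103
gripper_force: 30.1
[-94.04838509  69.96131297 137.56547113] 7.9
```

View pics/t1.png

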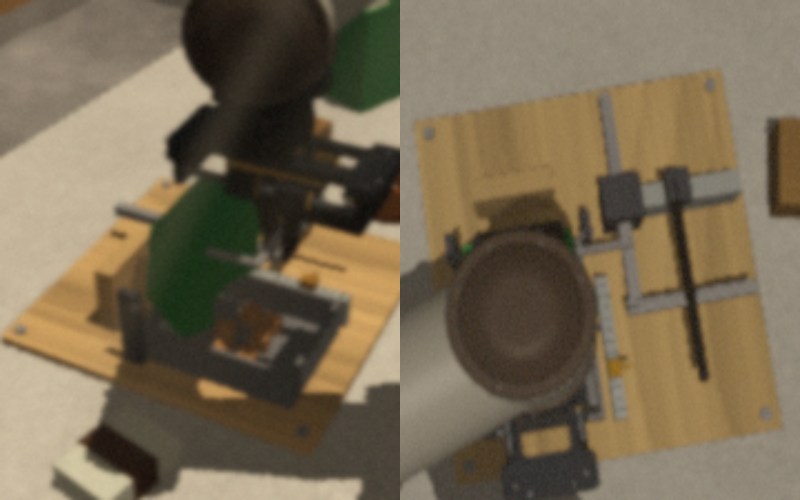

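Cubes lie in the tray with the bin at about 1.70. I'll go slightly further, wait, then return it upright.

```bash
python3 -m pendant '[[[0,0.02,0.036,0],[0,0.041,0.072,0],[0,0.041,0.072,0],[0,0.041,0.072,0],[0,0.041,0.072,0],[0,0.041,0.072,0]]]'| grep -E 'tcp_pos|_force'
python3 -m pendant '[[[0,-0.041,-0.072,0],[0,-0.096,-0.155,0],[0,-0.148,-0.221,0],[0,-0.204,-0.285,0],[0,-0.263,-0.344,0],[0,-0.326,-0.401,0],[0,-0.393,-0.451,0],[0,-0.463,-0.501,0]]]'| grep -E 'tcp_pos|_force'
python3 -m pendant '[[[0,-0.147,-0.082,0],[0,-0.304,-0.145,0],[0,-0.467,-0.187,0],[0,-0.634,-0.21,0],[0,-0.634,-0.21,0]]]'| grep -E 'tcp_pos|_force'
python3 -m pendant '[[[0,-0.169,-0.001,0],[0,-0.337,0.019,0],[0,-0.5,0.06,0],[0,-0.658,0.12,0],[0,-0.806,0.2,0],[0,-0.944,0.298,0],[0,-0.944,0.298,0],[0,-0.944,0.298,0]]]'| grep -E 'tcp_pos|_force'
python3 - <<'E'
from h import *
s=sense();p=inv(s['tcp_pos']);print(p,s['time_s'],s['gripper_width'])
a=optics.capture('side')[110:310,240:400,::-1];b=optics.capture('top')[100:300,260:440,::-1]
cv2.imwrite('pics/t2.png',np.hstack([cv2.resize(a,(400,500)),cv2.resize(b,(400,500))]))
E
```

```text
tcp_pos: [0.4338, 0.0347, 0.1301]
wrist_force: [-0.5, 5.8, -0.3]
gripper_force: 30.1
tcp_pos: [0.4791, 0.0402, 0.1777]
wrist_force: [6.7, 3.6, -15.5]
gripper_force: 30.9
tcp_pos: [0.5415, 0.0475, 0.1981]
wrist_force: [1.6, 0.1, -10.6]
gripper_force: 30.3
tcp_pos: [0.6324, 0.0587, 0.1691]
wrist_force: [-4.8, -2.3, -9.9]
gripper_force: 30.4
[101.65111825  68.78775521 169.08873276] 10.7 0.09494161063385262
```

View pics/t2.png

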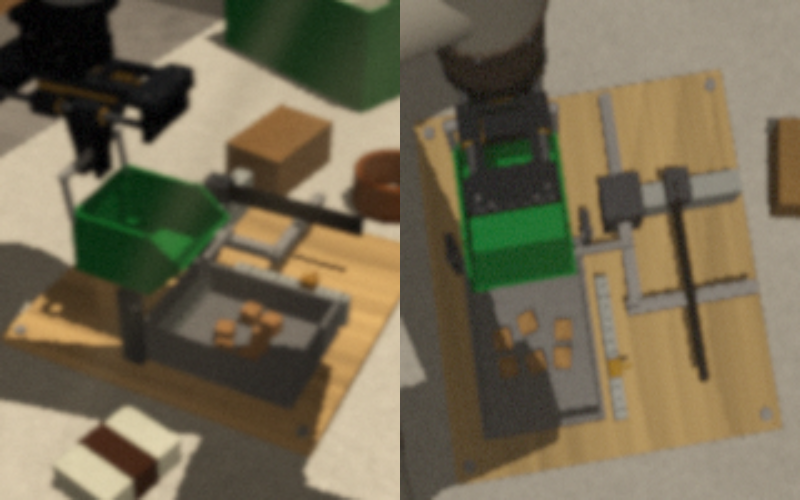

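All six cubes are in the tray and the bin is nearly upright. I'll nudge it against its stop, then release.

```bash
python3 -m pendant '[[[0,-0.02,0,0],[0,-0.04,0,0],[0,-0.04,0,0],[0,-0.04,0,0]]]'| grep -E 'tcp_pos|_force'
python3 - <<'E'
from h import *
s=sense();print(inv(s['tcp_pos']))
# mark & lever from the top camera
b=optics.capture('top');c=optics.get_calibration('top')
cv2.imwrite('pics/m.png',cv2.resize(b[150:275,340:440,::-1],(480,600),interpolation=cv2.INTER_CUBIC))
h=cv2.cvtColor(b,cv2.COLOR_RGB2HSV)[180:270,345:375];m=(h[...,1]>140)&(h[...,0]<30)&(h[...,2]>110)
ys,xs=np.nonzero(m);print(len(xs),np.c_[xs+345,ys+180].tolist())
for x in(-45,-80,-90,-100): print(x,proj(c,w((x,-5,54))).round(1))
E
```

```text
tcp_pos: [0.6335, 0.0588, 0.1682]
wrist_force: [-9.4, -3.2, -11.3]
gripper_force: 30.5
[102.73825544  68.80520389 168.21761845]
50 [[358, 243], [354, 244], [355, 244], [356, 244], [357, 244], [358, 244], [359, 244], [354, 245], [355, 245], [356, 245], [357, 245], [358, 245], [359, 245], [360, 245], [361, 245], [362, 245], [353, 246], [354, 246], [355, 246], [356, 246], [357, 246], [358, 246], [359, 246], [360, 246], [361, 246], [362, 246], [363, 246], [354, 247], [355, 247], [356, 247], [357, 247], [358, 247], [359, 247], [360, 247], [361, 247], [362, 247], [354, 248], [355, 248], [356, 248], [357, 248], [358, 248], [359, 248], [354, 249], [355, 249], [356, 249], [357, 249], [358, 249], [359, 249], [355, 250], [356, 250]]
-45 [353.1 223.9]
-80 [355.8 239.8]
-90 [356.6 244.3]
-100 [357.3 248.9]
```

View pics/m.png

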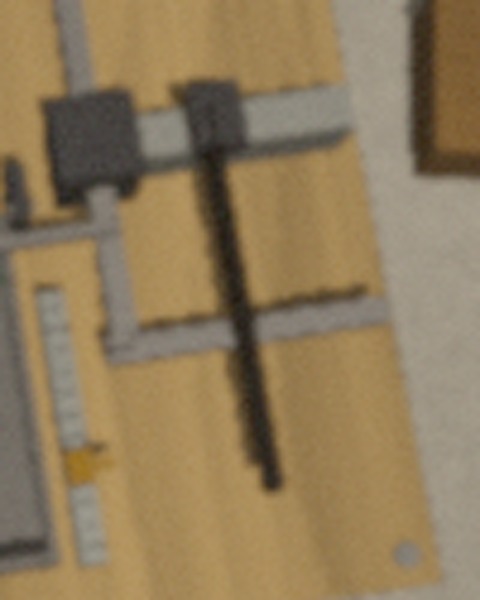

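The brass pointer is at about px (357.5,246.3), so station x is about -94. The crossbar's left end is at px (364,222). Next I release the handle and move above the leg grip.

```bash
python3 -m pendant '[[[0,0.03,0,0],[0,0.03,0,0],[0,0.03,0,0],[0,0.03,0,0],[0,0.03,0,0],[0,0.03,0,0],[0,0.03,0,0],[0,0.03,0,0]]]' 0 | grep -E 'tcp_pos|_force|width'
python3 -m pendant '[[[0,0,-0.4,0],[0,0,-0.8,0],[0,0,-0.8,0]]]'| grep -E 'tcp_pos|_force|width'
python3 -m pendant '[[[0.4,0.3,0,0],[0.8,0.6,0,0],[1,0.75,0,0],[1,0.75,0,0]]]' >/dev/null
python3 -m pendant '[[[0.4,0.3,0,0],[0.8,0.6,0,0],[1,0.72,0,0],[1,0.72,0,0],[1,0.72,0,0]]]'
python3 - <<'E'
from h import *
s=sense();p=inv(s['tcp_pos']);print(p,s['time_s'],to(w((-45,-130,31))),s['joints'])
c=optics.get_calibration('wrist');im=optics.capture('wrist');a=optics.capture('top')
for n,p in dict(L=(-45,-25,56),R=(-45,-155,56),mark=(-94,-5,54),mark46=(-94,-5,46)).items(): print(n,proj(c,w(p)).round(1))
cv2.imwrite('pics/w2.png',np.vstack([im[:,:,::-1],cv2.resize(a[100:280,260:440,::-1],(200,200)).copy() if 0 else im[:1]]))
E
```

```text
tcp_pos: [0.6372, 0.0605, 0.1715]
wrist_force: [-0.1, 0.3, -1.0]
gripper_width: 0.743
gripper_force: 0.0
tcp_pos: [0.6405, 0.0607, 0.2588]
wrist_force: [0.2, 0.7, 0.3]
gripper_width: 0.967
gripper_force: 0.0
time_s: 13.25
tcp_pos: [0.5171, -0.1564, 0.2514]
ee_rot: [[0.126, -0.992, 0.0], [-0.992, -0.126, 0.0], [-0.0, -0.0, -1.0]]
wrist_force: [0.5, 0.1, -0.2]
gripper_width: 0.999
gripper_force: 0.0
[ -39.77723968 -130.14389026  251.44922843] 13.25 [-1.000e-03  5.300e-02  2.204e+00] [ 3.67462844e-01  1.25989089e+01 -8.80918533e+00 -1.00248606e-02
 -6.85644464e+01  6.87988146e+00]
L [323.7 260.8]
R [324.2 161.3]
mark [360.4 274. ]
mark46 [359.7 271.2]
```

View pics/w2.png

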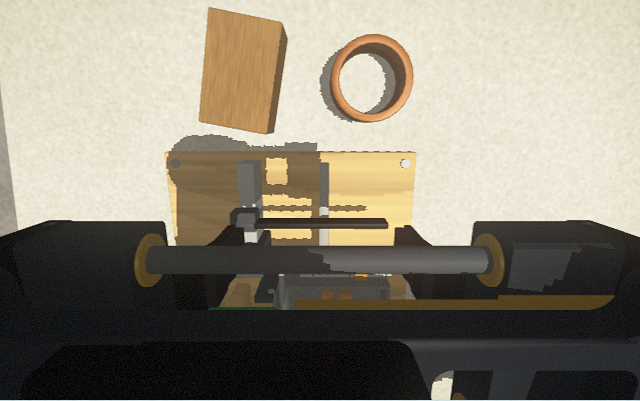

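The wrist view shows the crossbar at column 324 and the pointer at (360,276), both matching the predictions. I'll descend and grip.

```bash
python3 -m pendant '[[[0,0.05,0.4,0],[0,0.05,0.8,0],[0,0.05,0.9,0],[0,0.05,0.9,0]]]' >/dev/null
python3 -m pendant '[[[0,0,0.3,0],[0,0,0.6,0],[0,0,0.9,0],[0,0,0.9,0]]]' | grep -E 'tcp_pos|_force'
python3 -m pendant '[[[0,0,0.2,0],[0,0,0.4,0],[0,0,0.4,0],[0,0,0.4,0]]]' | grep -E 'tcp_pos|_force'
python3 -m pendant '[[[0,0,0,0],[0,0,0,0],[0,0,0,0],[0,0,0,0],[0,0,0,0],[0,0,0,0],[0,0,0,0],[0,0,0,0]]]' 1 >/dev/null
python3 -m pendant '[[[0,0,0,0],[0,0,0,0],[0,0,0,0],[0,0,0,0],[0,0,0,0],[0,0,0,0],[0,0,0,0],[0,0,0,0]]]'
python3 -c "
from h import *
s=sense();print(inv(s['tcp_pos']))"
```

```text
tcp_pos: [0.5108, -0.1568, 0.07]
wrist_force: [-0.2, -0.1, -0.3]
gripper_force: 0.0
tcp_pos: [0.5137, -0.1572, 0.0337]
wrist_force: [-0.1, -0.4, -0.8]
gripper_force: 0.0
time_s: 16.15
tcp_pos: [0.5113, -0.1572, 0.0315]
ee_rot: [[0.127, -0.992, -0.001], [-0.992, -0.127, 0.0], [-0.0, 0.001, -1.0]]
wrist_force: [-1.2, -0.3, 1.4]
gripper_width: 0.134
gripper_force: 30.0
[ -45.55680577 -130.21366968   31.49430329]
```

```bash
python3 -m pendant '[[[0,0.1,0,0],[0,0.2,0,0],[0,0.3,0,0],[0,0.4,0,0],[0,0.48,0,0],[0,0.49,0,0],[0,0.49,0,0],[0,0.49,0,0]]]'
python3 - <<'E'
from h import *
s=sense();print(inv(s['tcp_pos']),s['time_s'])
b=optics.capture('top');sd=optics.capture('side');c=optics.get_calibration('top')
q=cv2.resize(b[220:265,340:380,::-1],(480,540),interpolation=cv2.INTER_CUBIC)
print(proj(optics.get_calibration('side'),w((-94,-15,54))),proj(c,w((-94,-25,56))))
x,y=map(int,proj(optics.get_calibration('side'),w((-94,-15,54))))
v=cv2.resize(sd[y-22:y+23,x-13:x+13,::-1],(312,540),interpolation=cv2.INTER_CUBIC)
cv2.imwrite('pics/p1.png',np.hstack([q,v]))
np.save('top_p1.npy',b)
E
```

```text
time_s: 16.95
tcp_pos: [0.4631, -0.1633, 0.0315]
ee_rot: [[0.127, -0.992, -0.0], [-0.992, -0.127, 0.0], [-0.0, 0.0, -1.0]]
wrist_force: [3.1, 0.6, -5.4]
gripper_width: 0.132
gripper_force: 30.0
[ -94.16082179 -130.22721144   31.51708859] 16.95
[364.51733342 218.73799177] [366.08540826 244.66850691]
```

View pics/p1.png

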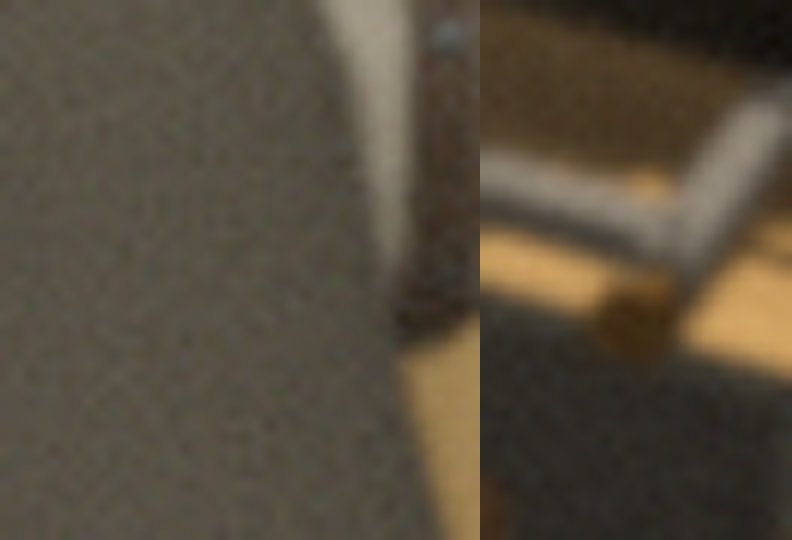

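The top view is now blocked by the arm; the side view shows the crossbar's end beside the brass pointer, roughly aligned. I'll refine using the earlier wrist pictures and a current one.

Run:
```python
from h import *
s=sense();c=optics.get_calibration('wrist');im=optics.capture('wrist')
Tw=np.eye(4);Tw[:3,:3]=s['ee_rot'];Tw[:3,3]=s['tcp_pos'];X=np.array(c['camera_from_world'])@Tw
def cal(R,p):
    T=np.eye(4);T[:3,:3]=R;T[:3,3]=p;return dict(camera_matrix=c['camera_matrix'],camera_from_world=X@np.linalg.inv(T))
tops=None
for f,R,p,box,bar in(('w1',[[.126,-.992,-.001],[-.992,-.126,0],[0,.001,-1]],[.58644,-.00294,.26203],(145,175,415,450),(110,140,385,415)),
 ('w2',[[.126,-.992,0],[-.992,-.126,0],[0,0,-1]],[.5171,-.1564,.2514],(272,282,340,380),(195,215,310,340))):
    k=cal(R,p);I=cv2.imread(f'pics/{f}.png');h=cv2.cvtColor(I,cv2.COLOR_BGR2HSV)
    a,b,l,r=box;H=h[a:b,l:r];m=(H[...,1]>150)&(H[...,0]<30)&(H[...,2]>90)
    for row in range(a,b):
        xs=np.nonzero(m[row-a])[0]
        if len(xs)>1: print(f,row,xs.min()+l,xs.max()+l,len(xs),'x',inv(ray(k,((xs.min()+xs.max())/2+l,row),.052))[:2].round(1))
    a,b,l,r=bar
    for row in(a,(a+b)//2,b): 
        S=h[row,l:r,1].astype(int);xs=np.nonzero(S<60)[0];
        if len(xs): print('bar',row,xs.min()+l,xs.max()+l,inv(ray(k,(xs.mean()+l,row),.056))[:2].round(1))
for y in(-25,-5): print(proj(c,w((-94,y,54))))
cv2.imwrite('pics/w3.png',im[:,:,::-1])
```

```text
w1 155 433 435 3 x [-94.2 -17.5]
w1 156 433 435 3 x [-94.3 -16.3]
w1 157 433 435 3 x [-94.5 -15.1]
w1 158 433 436 4 x [-95.2 -13.8]
w1 159 433 434 2 x [-94.1 -12.6]
w1 160 432 435 4 x [-94.2 -11.3]
w1 161 432 435 4 x [-94.3 -10.1]
w1 162 429 438 8 x [-94.4  -8.8]
w1 163 428 440 13 x [-95.2  -7.6]
w1 164 428 439 12 x [-94.7  -6.3]
w1 165 428 439 12 x [-94.8  -5.1]
w1 166 428 439 12 x [-94.9  -3.8]
w1 167 428 439 12 x [-95.   -2.6]
w1 168 427 439 13 x [-94.5  -1.3]
w1 169 427 439 13 x [-94.6  -0. ]
w1 170 427 439 13 x [-94.7   1.2]
w1 171 427 439 12 x [-94.9   2.5]
bar 110 392 402 [-43.7 -71. ]
bar 125 391 401 [-43.6 -53.7]
bar 140 385 400 [-40.5 -36. ]
w2 274 355 366 12 x [-94.4  -4. ]
w2 275 355 366 12 x [-94.4  -2.5]
w2 276 355 366 9 x [-94.5  -1. ]
w2 277 355 365 9 x [-93.9   0.5]
w2 278 355 365 10 x [-93.9   2. ]
w2 279 356 365 9 x [-94.6   3.4]
w2 280 356 364 7 x [-94.    4.9]
bar 195 320 327 [ -44.4 -113.4]
bar 205 320 328 [ -45.1 -100.6]
bar 215 319 327 [-43.9 -87.6]
[320.18428222 421.63217041]
[320.12826633 447.38363375]
```

View pics/w3.png

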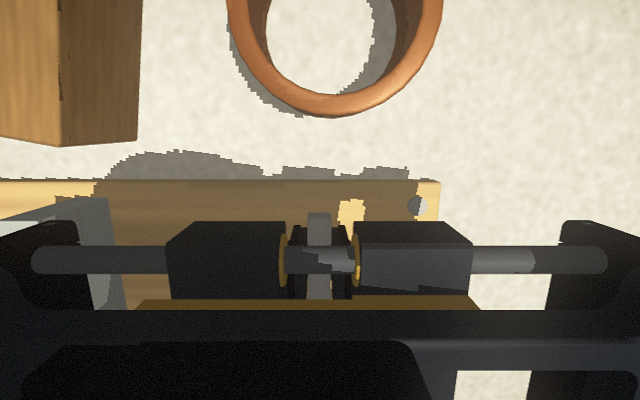

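The pointer is about 49.8 mm from the bar's start position and 48.6 mm has been pulled, so I need about 1 mm more. Then I slide along the bar, still gripping, and watch the forces.

```bash
python3 -m pendant '[[[0,0.012,0,0],[0,0.012,0,0],[-0.04,0.012,0,0],[-0.08,0.012,0,0],[-0.12,0.012,0,0],[-0.16,0.012,0,0],[-0.2,0.012,0,0],[-0.2,0.012,0,0]]]'
python3 -c "
from h import *
s=sense();print(inv(s['tcp_pos']))"
```

```text
time_s: 17.9
tcp_pos: [0.4622, -0.1493, 0.0333]
ee_rot: [[0.129, -0.992, 0.005], [-0.992, -0.129, -0.007], [0.008, -0.004, -1.0]]
wrist_force: [7.8, -33.0, -6.4]
gripper_width: 0.133
gripper_force: 30.0
[ -93.30690069 -116.20301607   33.25972302]
```

Gripped friction is 33 N. I'll ease the fingers to a close straddle: the far finger still holds the leg against its spring.

```bash
python3 -m pendant '[[[0,0.005,0,0],[0,0.005,0,0],[0,0.005,0,0]]]' 0.855
python3 -c "
from h import *
s=sense();print(inv(s['tcp_pos']))"
python3 -m pendant '[[[-0.04,0,0,0],[-0.08,0,0,0],[-0.12,0,0,0],[-0.16,0,0,0],[-0.16,0,0,0]]]'
python3 -c "
from h import *
s=sense();print(inv(s['tcp_pos']))"
```

```text
time_s: 18.2
tcp_pos: [0.4604, -0.1444, 0.0326]
ee_rot: [[0.127, -0.992, 0.003], [-0.992, -0.127, -0.001], [0.001, -0.003, -1.0]]
wrist_force: [4.0, -2.3, 1.2]
gripper_width: 0.144
gripper_force: 2.1
[ -94.51007633 -111.11338511   32.64535055]
time_s: 18.7
tcp_pos: [0.4579, -0.1276, 0.0323]
ee_rot: [[0.128, -0.992, 0.002], [-0.992, -0.128, -0.0], [0.001, -0.002, -1.0]]
wrist_force: [4.9, -1.1, 0.6]
gripper_width: 0.143
gripper_force: 2.1
[-94.83003907 -94.13823267  32.27220546]
```

```bash
python3 -m pendant '[[[-0.04,0.005,0,0],[-0.08,0.005,0,0],[-0.12,0.005,0,0],[-0.16,0.005,0,0],[-0.19,0.005,0,0],[-0.21,0.005,0,0],[-0.23,0.005,0,0],[-0.23,0.005,0,0]]]' | grep -E 'force|width'
python3 -c "
from h import *
s=sense();print(inv(s['tcp_pos']))"
python3 -m pendant '[[[-0.02,0,0,0],[-0.04,0,0,0],[-0.04,0,0,0],[-0.04,0,0,0]]]'| grep -E 'force|width'
python3 -c "
from h import *
s=sense();print(inv(s['tcp_pos']))"
```

```text
wrist_force: [8.7, -20.3, -4.0]
gripper_width: 0.146
gripper_force: 13.0
[-94.88745057 -73.77989557  32.34249012]
wrist_force: [12.5, -44.4, -8.1]
gripper_width: 0.146
gripper_force: 25.7
[-94.87896989 -73.51339194  32.40649118]
```

The lever is at its stop. I'll ease the push, grip again, and look.

```bash
python3 -m pendant '[[[0.05,0.004,0,0],[0.05,0.004,0,0],[0.05,0.004,0,0]]]' >/dev/null
python3 -m pendant '[[[0,0,0,0],[0,0,0,0],[0,0,0,0],[0,0,0,0]]]' 1 | grep -E 'time|force|width'
python3 - <<'E'
from h import *
s=sense();print(inv(s['tcp_pos']))
cs=optics.get_calibration('side');a=optics.capture('side')
p=proj(cs,w((-94,-30,54)));print(p);x,y=map(int,p)
g=proj(cs,w((-95,-8,56)));print('end',proj(cs,w((-95,-25,56))))
cv2.imwrite('pics/f.png',cv2.resize(a[y-45:y+45,x-60:x+60,::-1],(800,600),interpolation=cv2.INTER_CUBIC))
E
```

```text
time_s: 20.6
wrist_force: [7.2, -12.5, -4.5]
gripper_width: 0.13
gripper_force: 34.0
[-95.64587267 -73.89513475  32.07986386]
[366.78847664 215.4885454 ]
end [366.43645273 216.04831931]
```

View pics/f.png

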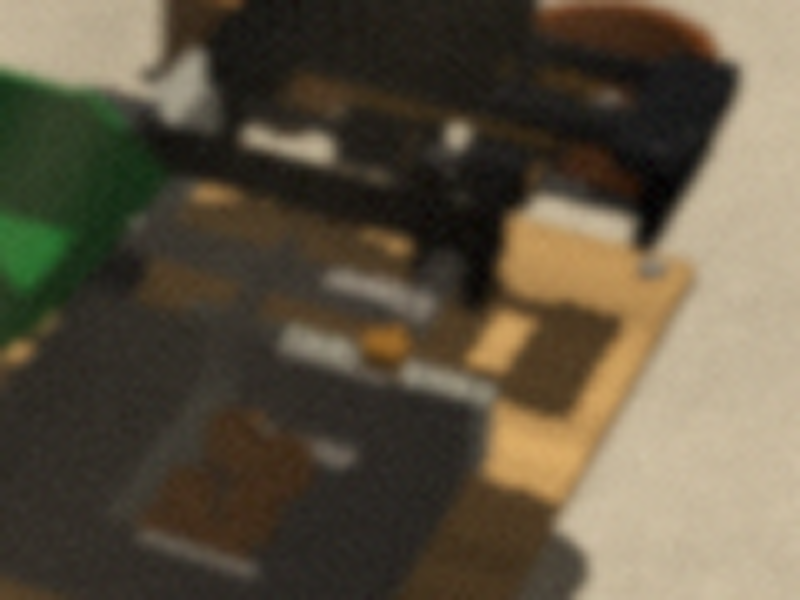

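```bash
python3 -m pendant '[[[0,-0.002,0,0],[0,-0.002,0,0],[0,-0.002,0,0],[0,-0.002,0,0]]]' | grep -E 'force|width'
python3 -c "
from h import *
from station import r
s=sense();print(inv(s['tcp_pos']));print(r.finish_job())"
```

```text
wrist_force: [6.9, -12.4, -3.3]
gripper_width: 0.133
gripper_force: 34.0
[-95.65875589 -73.88416745  32.07539776]
the job is handed in; nothing more can be done
None
```

The job is handed in, though the verdict isn't shown: all six cubes are in the tray, the bin is upright to within a few hundredths of a radian, and the arm holds the leg about 50.1 mm out (pointer measured at 49.8 mm) with the lever at its closed stop, card pack, tape and carton untouched.

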